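# Put the microscope objectives away in their stands

## Task

Put the four loose microscope objectives away, each upright in the grey round stand of its own size: the shortest objective in the smallest stand, and so on up to the longest in the largest, every one standing flat in its well, nose up. Handle them gently, without tipping or dropping any, and leave the two mushroom-shaped eyepieces standing where they are.

Things in the scene. Friction and masses are not known exactly. Their poses are not given: they have to be found in the camera images.
- lens_tiny_center (a point): The shortest of the four loose microscope objectives: a metal barrel with a dark ring low on it, standing upright on the bench, cone and nose up. 22 mm diameter, 34 mm tall; the barrel is straight from its foot up to 23.8 mm, above that it tapers to a nose 14 mm wide. The point is its centre, 17 mm above its foot; z points up along its axis. It weighs some 35 to 70 g.
- lens_small_center (a point): The second-shortest of the four loose microscope objectives: a metal barrel with a dark ring low on it, standing upright on the bench, cone and nose up. 28 mm diameter, 46 mm tall; the barrel is straight from its foot up to 32.2 mm, above that it tapers to a nose 17 mm wide. The point is its centre, 23 mm above its foot; z points up along its axis. It weighs some 63 to 126 g.
- lens_medium_center (a point): The second-longest of the four loose microscope objectives: a metal barrel with a dark ring low on it, standing upright on the bench, cone and nose up. 34 mm diameter, 58 mm tall; the barrel is straight from its foot up to 40.6 mm, above that it tapers to a nose 21 mm wide. The point is its centre, 29 mm above its foot; z points up along its axis. It weighs some 105 to 210 g.
- lens_large_center (a point): The longest of the four loose microscope objectives: a metal barrel with a dark ring low on it, standing upright on the bench, cone and nose up. 40 mm diameter, 70 mm tall; the barrel is straight from its foot up to 49 mm, above that it tapers to a nose 25 mm wide. The point is its centre, 35 mm above its foot; z points up along its axis. It weighs some 154 to 308 g.
- stand_tiny_floor (a point): The smallest of the four round grey storage stands, fixed to the bench: a flat well 40 mm in diameter with a dark floor, inside a rim 6 mm thick (outside 52 mm). The point is the centre of the well's floor, 4 mm above the bench; the rim's top is 6 mm above that floor. z points up. It takes the shortest objective.
- stand_small_floor (a point): The second-smallest of the four round grey storage stands, fixed to the bench: a flat well 52 mm in diameter with a dark floor, inside a rim 6 mm thick (outside 64 mm). The point is the centre of the well's floor, 4 mm above the bench; the rim's top is 6 mm above that floor. z points up. It takes the second-shortest objective.
- stand_medium_floor (a point): The second-largest of the four round grey storage stands, fixed to the bench: a flat well 64 mm in diameter with a dark floor, inside a rim 6 mm thick (outside 76 mm). The point is the centre of the well's floor, 4 mm above the bench; the rim's top is 6 mm above that floor. z points up. It takes the second-longest objective.
- stand_large_floor (a point): The largest of the four round grey storage stands, fixed to the bench: a flat well 76 mm in diameter with a dark floor, inside a rim 6 mm thick (outside 88 mm). The point is the centre of the well's floor, 4 mm above the bench; the rim's top is 6 mm above that floor. z points up. It takes the longest objective.
- eyepiece_A_center (a point): One of two alike eyepieces (not objectives): mushroom-shaped, a slim metal tube 25 mm in diameter and 28 mm tall below, a wider black eyecup 36 mm in diameter above it, 50 mm tall in all, standing loose on the bench. The point is its centre, 25 mm above its foot; z points up. To be left alone.
- eyepiece_B_center (a point): One of two alike eyepieces (not objectives): mushroom-shaped, a slim metal tube 25 mm in diameter and 28 mm tall below, a wider black eyecup 36 mm in diameter above it, 50 mm tall in all, standing loose on the bench. The point is its centre, 25 mm above its foot; z points up. To be left alone.
There are look-alikes about, which are no part of the job. Leave any blue look-alike of the part that bears lens_tiny_center alone.

How it is judged:
At the end, for the whole second after the job is handed in: Each objective stands upright (within 0.08 rad), let go and at rest, flat on the well floor (height within 2.5 mm) of the stand of its rank, anywhere inside the rim (9 to 18 mm off centre, 1.5 mm to spare); both eyepieces are upright and within 20 mm of their starts (horizontal distance between lens_tiny_center and stand_tiny_floor below 0.0105 m and z of lens_tiny_center in the frame of stand_tiny_floor between 0.0145 and 0.0195 m and angle between each of lens_tiny_center, lens_small_center, lens_medium_center, lens_large_center's own z axis and vertical below 0.08 rad and linear speed of each of lens_tiny, lens_small, lens_medium, lens_large below 0.02 m/s and contact force between the fingers and lens_tiny below 0.05 N and horizontal distance between lens_small_center and stand_small_floor below 0.0135 m and z of lens_small_center in the frame of stand_small_floor between 0.0205 and 0.0255 m and contact force between the fingers and lens_small below 0.05 N and horizontal distance between lens_medium_center and stand_medium_floor below 0.0165 m and z of lens_medium_center in the frame of stand_medium_floor between 0.0265 and 0.0315 m and contact force between the fingers and lens_medium below 0.05 N and horizontal distance between lens_large_center and stand_large_floor below 0.0195 m and z of lens_large_center in the frame of stand_large_floor between 0.0325 and 0.0375 m and contact force between the fingers and lens_large below 0.05 N and distance of each of eyepiece_A_center, eyepiece_B_center from where it was at the start of the episode below 0.02 m and angle between each of eyepiece_A_center, eyepiece_B_center's own z axis and vertical below 0.1 rad); the robot touches nothing.
It fails at once if an objective is tipped over (angle between any of lens_tiny_center, lens_small_center, lens_medium_center, lens_large_center's own z axis and vertical above 0.7 rad).
It fails at once if an objective is dropped (moves faster than 0.6 m/s, a fall of some 2 cm, with no finger touching it) ((linear speed of lens_tiny above 0.6 m/s and contact force between the fingers and lens_tiny below 0.01 N) or (linear speed of lens_small above 0.6 m/s and contact force between the fingers and lens_small below 0.01 N) or (linear speed of lens_medium above 0.6 m/s and contact force between the fingers and lens_medium below 0.01 N) or (linear speed of lens_large above 0.6 m/s and contact force between the fingers and lens_large below 0.01 N)).
It fails at once if an eyepiece is shoved more than 20 mm, picked up or knocked over ((distance of eyepiece_A_center from where it was at the start of the episode above 0.02 m or angle between eyepiece_A_center's own z axis and vertical above 0.5 rad) or (distance of eyepiece_B_center from where it was at the start of the episode above 0.02 m or angle between eyepiece_B_center's own z axis and vertical above 0.5 rad)).
It also fails if it takes over 117 s, if anything falls off the work surface, if the arm or the gripper's body presses on something with over 40 N, if the wrist force passes 120 N, or if a joint passes its speed limit or range.

## Robot

A 7-joint arm with a two-finger parallel gripper is mounted at the origin on the work surface. World frame = base frame: x ahead of the robot, y to its left, z up, the work surface at z = 0. Lengths are in m, angles in rad, forces in N, time in s.
With the tool pointing down it reaches from about 0.425 to 0.925 m from the base axis. Payload 6.8 kg.
Tool frame: the origin (TCP) lies midway between the tips of the shut fingers; the grasp point (between the pads) lies 19 mm behind it; x points along the fingers, y is the direction in which the jaws open and shut, and the axes are right-handed (so a half turn about x gives the same grasp; the last joint's range is limited). The gripper opens to 88 mm and grips with 3 to 60 N. Pads are 20 mm wide; open, the fingers measure 115 mm over their backs; the gripper's body (75 mm by 178 mm) begins 61 mm behind the grasp point.
Start: joints at [-1.398, 0.477, 0.022, 1.555, -0.011, 1.109, -0.083], TCP at [0.187, 0.649, 0.223] pointing down, gripper open.
Joint ranges: [-2.96, 2.96], [-0.34, 2.1], [-1.41, 1.46], [0.24, 2.44], [-1.37, 4.51], [0.17, 1.92], [-2.96, 2.96]. Speed limits (rad/s): [2.39, 2.39, 3.14, 3.14, 3.14, 3.14, 3.14].

## Interface

Orientations are given as a 3x3 rotation matrix whose columns are the frame's x, y, z axes.
In Python, from cell import get_obs, read_camera, camera_info, job_done, spot_in, spot_point gives the robot as it stands. The module is installed in compiled form; this text tells all that it offers.
- The arm moves only by the shell command python3 -m creep 'ROWS' [OPENING]. ROWS is JSON, one flat list of numbers, 4 for each row, row after row: the shift along the tool's x, y, z in mm, then the turn about the tool's x in rad. In form: [x, y, z, turn, x, y, z, turn, ...]. A call has 1 to 12 rows; each row is the pose to reach, as a shift and turn from the pose measured when the call began, along the tool's axes at that moment; what a row does not reach only later rows make up. A row lasts 1/8 s, in which the tool goes at most 62.5 mm and 10.7 degrees, less where a joint would pass 70% of its speed; a pose out of reach is approached as far as the arm can. A call with a gripper value outside its range is refused whole. OPENING is the finger opening in mm, from 0 to 87.8, set as the call begins (- or left out, the last holds). The fingers move at their own pace and stop on an object; the grip force is fixed at half the most. Time passes only in rows, so rows that repeat a pose let the fingers close. It gives the time, the measured TCP pose, the force and the opening at its end, in the units of the state.
- get_obs(): the state, without advancing time (a new reading comes with each control period).
- read_camera(name): name is "side" or "top" or "wrist"; returns the picture (384x512x3 uint8, red, green, blue); there is no depth.
- camera_info(name): a dict with "fx", "fy", "cx", "cy" (pixels), "k1" (the pictures are not rectified: a ray, as slopes to the right and down, at radius r is drawn at 1 + k1 r^2 times it, then the intrinsics apply), "R" (3x3) and "t" (3): a world point X has camera coordinates R X + t. Camera axes: x right, y down, z forward; pixel columns grow to the right and rows downward; lengths in m; the calibration is good to about 2 mm. A picture is of the moment at which its call begins: read the wrist's pose just before it. camera_info takes no time and is no camera call; for the wrist camera it gives the pose at the moment of the call.
- job_done(): hands the job in, once; it reports no verdict.
Trained networks look in the newest picture that a camera, given by its name, has taken for a name from the list of things; names that differ only in an ending like _2 or _b are one class to them, and where a whole thing is asked for, a point or a joint stands for the part that bears it (a point fixed in the world has none). Each returns a list of dicts, best first, with "p" (0 to 1); they miss things now and then, are a little off and sometimes report something else, mostly with a low value. They report only what shows in the picture. A call takes as long as a camera call. They do not tell look-alikes from the thing itself.
- spot_in(camera, thing): "rect" ([left, top, width, height] in pixels, round what is visible of it).
- spot_point(camera, thing): "position" ([column, row] in pixels: a listed point, or the origin of a listed thing).
The state is a dict: "t": time; "q": joint angles; "qvel": joint speeds; "effort": joint torques, N m; "position": TCP position; "tcp_rot": TCP orientation; "wrist_force": force on the tool from outside, world axes, zero at the start; "moment": the same for the moment, N m; "gripper_width": finger opening in m.
Only numpy, scipy, OpenCV 4.12 (cv2) and the standard library are available. Lean on these libraries where they do the work, as an engineer would, in place of code of your own. Each camera call takes 0.05 s, during which the arm holds its last target.

## Working session

There is one attempt and no reset: what is moved stays moved. The work goes in short steps, Python scripts to look and compute and a shell command to move; the robot and the scene stay as the last step left them, time stands still between calls to the robot, and variables do not carry over. Pictures are saved under pics/ and viewed, and the job is handed in when it is done.

```bash
mkdir -p pics; ls
cat > h.py <<'E'
import numpy as np, cv2
from cell import *
def save(cam,name):
    im=read_camera(cam); cv2.imwrite('pics/'+name+'.png',im[:,:,::-1]); return im
def ray(info,px):
    K=np.array([[info['fx'],0,info['cx']],[0,info['fy'],info['cy']],[0,0,1.]])
    s=np.array([(px[0]-info['cx'])/info['fx'],(px[1]-info['cy'])/info['fy']])
    u=s.copy()
    for _ in range(30): u=s/(1+info['k1']*(u@u))
    R=np.array(info['R']);t=np.array(info['t'])
    return -R.T@t, R.T@np.array([u[0],u[1],1])
def onz(info,px,z):
    c,d=ray(info,px); return c+d*(z-c[2])/d[2]
def proj(info,X):
    p=np.array(info['R'])@np.array(X)+np.array(info['t']); u=p[:2]/p[2]; u=u*(1+info['k1']*(u@u))
    return np.array([info['fx']*u[0]+info['cx'],info['fy']*u[1]+info['cy']])
def st():
    o=get_obs(); print(round(o['t'],2),np.round(o['position'],4).tolist(),np.round(o['tcp_rot'],3).tolist(),np.round(o['wrist_force'],1).tolist(),round(o['gripper_width'],4)); return o
H=dict(tiny=.017,small=.023,medium=.029,large=.035)
E
python3 - <<'E'
from h import *
st()
for c in ['top','side','wrist']:
    save(c,c+'0'); i=camera_info(c); print(c,i['fx'],i['k1'],np.round(-np.array(i['R']).T@i['t'],3),np.round(i['R'],2).tolist())
i=camera_info('top')
for n,h in H.items():
    for th,z in (('lens_%s_center'%n,h),('stand_%s_floor'%n,.004)):
        for d in spot_point('top',th)[:4]: print(th,round(d['p'],2),np.round(d['position'],1),np.round(onz(i,d['position'],z),4))
for d in spot_point('top','eyepiece_A_center')[:4]: print('eye',round(d['p'],2),np.round(d['position'],1),np.round(onz(i,d['position'],.025),4))
E
```

```text
pics
0.0 [0.1869, 0.648, 0.2217] [[-0.0, 0.277, 0.961], [-0.002, 0.961, -0.277], [-1.0, -0.002, 0.0]] [-0.1, 0.6, -0.0] 0.0878
top 408.4720103951627 -0.10504973942913516 [ 0.406 -0.     0.953] [[-0.01, -1.0, -0.01], [-0.99, 0.02, -0.14], [0.14, 0.01, -0.99]]
side 438.54961733771097 0.03006145818473351 [ 0.358 -0.683  0.569] [[0.96, -0.26, 0.0], [-0.14, -0.54, -0.83], [0.22, 0.8, -0.56]]
wrist 326.94623955937635 -0.027673455756433017 [0.122 0.666 0.384] [[0.28, 0.96, -0.0], [0.93, -0.27, 0.24], [0.23, -0.07, -0.97]]
lens_tiny_center 0.62 [309.2 237.5] [ 0.4322 -0.1031  0.017 ]
stand_tiny_floor 0.75 [131.8 232.1] [0.4506 0.3104 0.004 ]
stand_tiny_floor 0.66 [333.  156.3] [ 0.6238 -0.1675  0.004 ]
stand_tiny_floor 0.55 [259.2 232.3] [0.4465 0.011  0.004 ]
lens_small_center 0.59 [388.3 160.7] [ 0.6072 -0.2943  0.023 ]
stand_small_floor 0.9 [389.1 217.1] [ 0.4763 -0.2941  0.004 ]
lens_medium_center 0.54 [260.6 161.7] [0.608 0.005 0.029]
stand_medium_floor 0.8 [201.6 229.3] [0.4554 0.145  0.004 ]
lens_large_center 0.83 [195.2 151. ] [0.6348 0.1561 0.035 ]
stand_large_floor 0.85 [137.5 170.6] [0.5975 0.3006 0.004 ]
eye 0.52 [336.4 157.3] [ 0.6165 -0.1717  0.025 ]
eye 0.49 [259.7 232.1] [0.4461 0.0096 0.025 ]
```

View pics/top0.png

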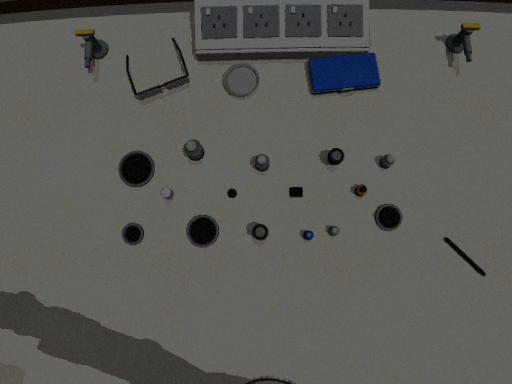

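View pics/side0.png

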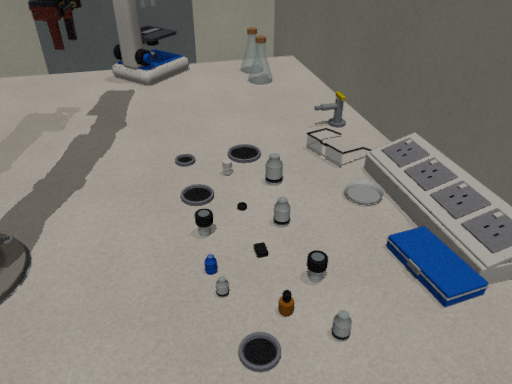

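View pics/wrist0.png

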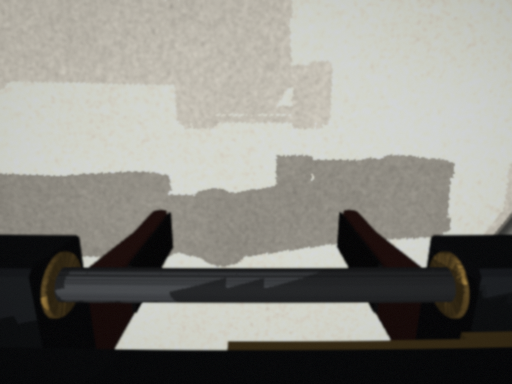

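Run:
```python
from h import *
t=cv2.imread('pics/top0.png'); s=cv2.imread('pics/side0.png')
a=cv2.resize(t[125:250,110:410],None,fx=2.6,fy=2.6,interpolation=cv2.INTER_CUBIC)
a=cv2.convertScaleAbs(a,alpha=1.6)
cv2.imwrite('pics/topz.png',a)
b=cv2.resize(s[140:370,165:365],None,fx=2.6,fy=2.6,interpolation=cv2.INTER_CUBIC)
cv2.imwrite('pics/sidez.png',b)
T=camera_info('top');S=camera_info('side')
for c in('side','top'):
  i=camera_info(c)
  for n,h in H.items():
    for th,z in (('lens_%s_center'%n,h),('stand_%s_floor'%n,.004)):
        for d in spot_point(c,th)[:3]: print(c,th,round(d['p'],2),np.round(d['position'],1),np.round(onz(i,d['position'],z),4))
    for d in spot_in(c,'lens_%s_center'%n)[:3]: print('  rect',c,n,round(d['p'],2),np.round(d['rect'],1))
  for d in spot_point(c,'eyepiece_A_center')[:4]: print('eye',round(d['p'],2),np.round(d['position'],1),np.round(onz(i,d['position'],.025),4))
```

```text
side lens_tiny_center 0.7 [209. 260.] [ 0.437  -0.0862  0.017 ]
side lens_tiny_center 0.64 [221.7 286.4] [ 0.4462 -0.1564  0.017 ]
side stand_tiny_floor 0.52 [184.6 160.8] [0.4451 0.3109 0.004 ]
  rect side tiny 0.49 [215.9 275.6  10.3  23. ]
side lens_small_center 0.92 [341.5 325.7] [ 0.6061 -0.2894  0.023 ]
side lens_small_center 0.54 [273.5 169.3] [0.6438 0.1818 0.023 ]
side stand_small_floor 0.8 [260.9 354.7] [ 0.4767 -0.2936  0.004 ]
  rect side small 0.58 [330.9 309.5  20.6  34.1]
side lens_medium_center 0.89 [282.7 211.3] [0.6089 0.0062 0.029 ]
side stand_medium_floor 0.75 [198.5 196.6] [0.4534 0.1406 0.004 ]
  rect side medium 0.8 [274.1 199.3  18.2  26.4]
side lens_large_center 0.58 [273.5 169.1] [0.6378 0.1637 0.035 ]
side stand_large_floor 0.84 [241.  153.5] [0.5946 0.3116 0.004 ]
side stand_large_floor 0.71 [261.3 350.8] [ 0.4791 -0.2873  0.004 ]
  rect side large 0.66 [267.9 153.3  15.3  32.6]
eye 0.72 [208.2 224.1] [0.4531 0.0088 0.025 ]
eye 0.51 [282.8 209.6] [0.6128 0.017  0.025 ]
top lens_tiny_center 0.62 [309.2 237.5] [ 0.4322 -0.1031  0.017 ]
top stand_tiny_floor 0.75 [131.8 232.1] [0.4506 0.3104 0.004 ]
top stand_tiny_floor 0.66 [333.  156.3] [ 0.6238 -0.1675  0.004 ]
top stand_tiny_floor 0.55 [259.2 232.3] [0.4465 0.011  0.004 ]
  rect top tiny 0.54 [326.  228.9  14.    7.9]
top lens_small_center 0.59 [388.3 160.7] [ 0.6072 -0.2943  0.023 ]
top stand_small_floor 0.9 [389.1 217.1] [ 0.4763 -0.2941  0.004 ]
  rect top small 0.58 [380.1 150.9  15.5  19. ]
top lens_medium_center 0.54 [260.6 161.7] [0.608 0.005 0.029]
top stand_medium_floor 0.8 [201.6 229.3] [0.4554 0.145  0.004 ]
  rect top medium 0.53 [252.2 154.3  18.3  18.4]
top lens_large_center 0.83 [195.2 151. ] [0.6348 0.1561 0.035 ]
top stand_large_floor 0.85 [137.5 170.6] [0.5975 0.3006 0.004 ]
  rect top large 0.77 [184.7 141.8  20.2  18.5]
eye 0.52 [336.4 157.3] [ 0.6165 -0.1717  0.025 ]
eye 0.49 [259.7 232.1] [0.4461 0.0096 0.025 ]
```

View pics/topz.png

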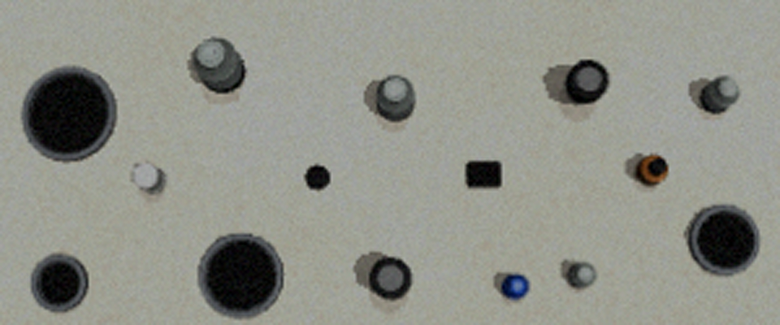

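View pics/sidez.png

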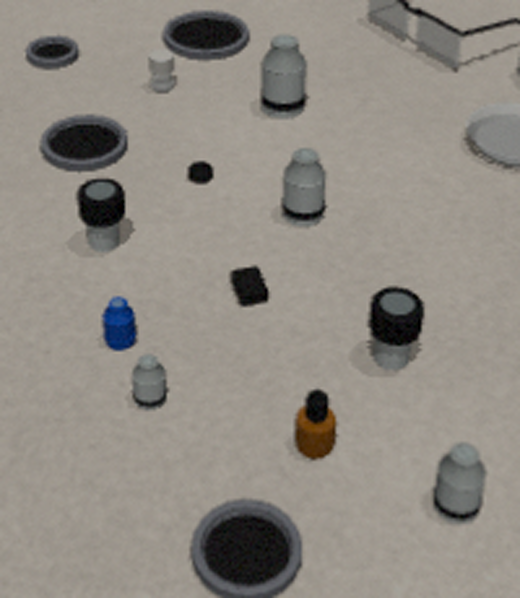

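Top view: the lenses are at (194,150) large, (261,162) medium, (388,160) small and (334,230) tiny. The eyepieces are at (336,157) and (260,232). These could be taken for tiny:
- metal lens with a dark ring at (334,230): this matches the description, so it is my choice
- blue copy at (308,235): the look-alike
- white knob at (167,193)
- amber bottle at (361,190), which could also be taken for small

I'll start with large and view it from the wrist camera.

```bash
python3 -m creep '[0,-368,494,-0.281,0,-368,494,-0.281,0,-368,494,-0.281,0,-368,494,-0.281,0,-368,494,-0.281,0,-368,494,-0.281,0,-368,494,-0.281,0,-368,494,-0.281,0,-368,494,-0.281,0,-368,494,-0.281,0,-368,494,-0.281,0,-368,494,-0.281]' 87.8
cat > look.py <<'E'
import sys
from h import *
tag=sys.argv[1]
o=st(); i=camera_info('wrist'); im=save('wrist',tag)
for a in sys.argv[2:]:
    kind,n=a.split('_')
    z=H[n] if kind=='lens' else (.004 if kind=='stand' else .025)
    th={'lens':'lens_%s_center','stand':'stand_%s_floor'}[kind]%n
    for d in spot_point('wrist',th)[:3]: print(a,round(d['p'],2),np.round(d['position'],1),np.round(onz(i,d['position'],z),4))
    if kind=='lens':
        for d in spot_in('wrist',th)[:2]: print(' rect',round(d['p'],2),np.round(d['rect'],1))
E
python3 look.py w1 lens_large lens_medium
```

```text
t: 3.4
position: [0.5593, 0.1588, 0.2225]
tcp_rot: [[-0.001, -0.0, 1.0], [0.001, 1.0, 0.0], [-1.0, 0.001, -0.001]]
wrist_force: [-0.2, -0.0, 0.4]
gripper_width: 0.0879
3.4 [0.5593, 0.1588, 0.2225] [[-0.001, -0.0, 1.0], [0.001, 1.0, 0.0], [-1.0, 0.001, -0.001]] [-0.2, -0.0, 0.4] 0.0879
lens_large 0.95 [255.  230.3] [0.634  0.1593 0.035 ]
 rect 0.85 [238.  209.2  40.8  47.3]
lens_medium 0.78 [118.3 201.5] [0.6016 0.0033 0.029 ]
 rect 0.63 [ 97.6 182.1  44.1  40.9]
```

View pics/w1.png

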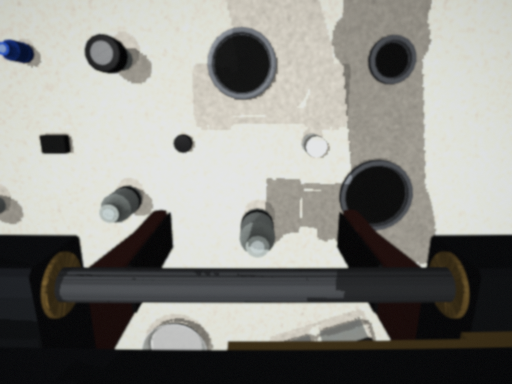

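Wrist view: the large lens stands at (257,232), nose at the bottom, with medium at (120,203). The stands are medium (242,63), tiny (392,59) and large (376,193). I'll get their positions from here.

```bash
python3 look.py w2 stand_large stand_medium stand_tiny lens_large lens_medium
python3 - <<'E'
from h import *
i=camera_info('wrist'); im=cv2.imread('pics/w2.png'); g=cv2.GaussianBlur(cv2.cvtColor(im,cv2.COLOR_BGR2GRAY),(3,3),0)
_,b=cv2.threshold(g,50,255,cv2.THRESH_BINARY_INV)
for c in cv2.findContours(b,cv2.RETR_EXTERNAL,cv2.CHAIN_APPROX_NONE)[0]:
    if 300<cv2.contourArea(c)<8000:
        e=cv2.fitEllipse(c); print(np.round(e[0],1),np.round(e[1],1),np.round(onz(i,e[0],.004),4))
i=camera_info('top'); im=cv2.imread('pics/top0.png'); g=cv2.cvtColor(im,cv2.COLOR_BGR2GRAY)
_,b=cv2.threshold(g,40,255,cv2.THRESH_BINARY_INV)
for c in cv2.findContours(b,cv2.RETR_EXTERNAL,cv2.CHAIN_APPROX_NONE)[0]:
    if 150<cv2.contourArea(c)<3000:
        e=cv2.fitEllipse(c); print('top',np.round(e[0],1),np.round(e[1],1),np.round(onz(i,e[0],.004),4))
E
```

```text
3.65 [0.5591, 0.1595, 0.2227] [[-0.0, -0.003, 1.0], [0.0, 1.0, 0.003], [-1.0, 0.0, -0.0]] [0.1, -0.7, 0.6] 0.0883
stand_large 0.81 [373.9 194.1] [0.5993 0.3046 0.004 ]
stand_medium 0.56 [239.1  66.8] [0.4536 0.1421 0.004 ]
stand_tiny 0.92 [387.5  61.5] [0.4469 0.3063 0.004 ]
stand_tiny 0.22 [252.3 230.2] [0.6464 0.1569 0.004 ]
lens_large 0.97 [255.4 231.6] [0.6355 0.1607 0.035 ]
 rect 0.79 [238.7 208.3  40.4  48.5]
lens_medium 0.88 [119.3 204.1] [0.6049 0.0049 0.029 ]
 rect 0.77 [ 96.4 181.9  41.6  45. ]
[ 54.6 143.3] [17.2 31.3] [ 0.5385 -0.0772  0.004 ]
[392.2  59.4] [33.9 38.1] [0.4456 0.3101 0.004 ]
[18.4 51.3] [18.  28.8] [ 0.4361 -0.1039  0.004 ]
[106.2  53.9] [32.4 43.6] [ 0.4399 -0.0054  0.004 ]
[240.7  62.9] [54.4 57.8] [0.4501 0.1427 0.004 ]
top [464.3 256.2] [ 4.1 71.7] [ 0.3802 -0.4707  0.004 ]
top [132.  233.4] [16.1 17. ] [0.4475 0.3099 0.004 ]
top [259.5 231.5] [15.1 15.6] [0.4483 0.0101 0.004 ]
top [202.1 230.6] [26.8 27.5] [0.4524 0.1437 0.004 ]
top [388.7 216.9] [21.3 21.9] [ 0.4769 -0.2932  0.004 ]
top [135.7 168.1] [29.9 31.6] [0.6037 0.3052 0.004 ]
top [334.9 156.2] [14.7 17.5] [ 0.6241 -0.1721  0.004 ]
top [82.1 50.3] [30.3 44.6] [0.9175 0.461  0.004 ]
top [466.5  41.9] [28.7 39.1] [ 0.9236 -0.532   0.004 ]
top [-225.2   15.3] [ 14.8 754.1] [1.32   2.0258 0.004 ]
```

```bash
python3 -m creep '[0,0,40,0,0,1,76,0,0,1,76,0,0,1,76,0,40,1,76,0,80,1,76,0,120,1,76,0,160,1,76,0,190,1,76,0,206,1,76,0,206,1,76,0,206,1,76,0]' 87.8; python3 look.py w3 lens_large
python3 - <<'E'
from h import *
save('side','s3')
for d in spot_point('side','lens_large_center')[:2]: print(d,onz(camera_info('side'),d['position'],.035))
E
```

```text
t: 5.55
position: [0.6365, 0.1594, 0.0181]
tcp_rot: [[0.002, -0.0, 1.0], [0.001, 1.0, 0.0], [-1.0, 0.001, 0.002]]
wrist_force: [0.1, 0.1, 0.2]
gripper_width: 0.0875
5.55 [0.6365, 0.1594, 0.0181] [[0.002, -0.0, 1.0], [0.001, 1.0, 0.0], [-1.0, 0.001, 0.002]] [0.1, 0.1, 0.2] 0.0875
lens_large 0.79 [260.2 250.4] [0.6381 0.162  0.035 ]
 rect 0.79 [210.6 190.1  96.  126.1]
{'position': [272.2, 168.5], 'p': 0.77} [0.63564483 0.16709662 0.035     ]
```

View pics/s3.png

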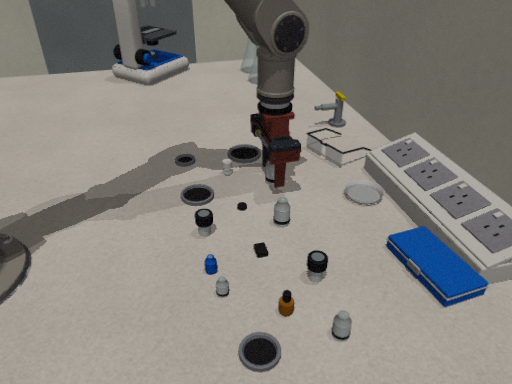

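View pics/w3.png

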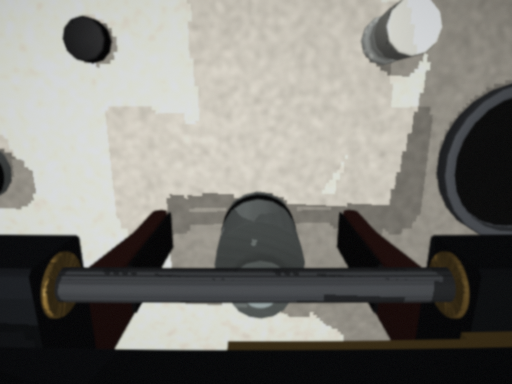

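The large lens stands between the fingers at (260,255), centred. I'll close on it.

```bash
python3 -m creep '[0,0,0,0,0,0,0,0,0,0,0,0,0,0,0,0,0,0,0,0,0,0,0,0,0,0,0,0,0,0,0,0]' 30; python3 -m creep '[0,0,0,0,0,0,0,0,-8,0,0,0,-25,0,0,0,-45,0,0,0,-45,0,0,0,-45,0,0,0]'; python3 look.py w4 stand_large lens_large
```

```text
t: 6.8
position: [0.6362, 0.1595, 0.0175]
tcp_rot: [[0.001, -0.0, 1.0], [0.001, 1.0, 0.0], [-1.0, 0.001, 0.001]]
wrist_force: [-0.5, 1.5, -0.6]
gripper_width: 0.0396
t: 7.68
position: [0.636, 0.1596, 0.0628]
tcp_rot: [[0.002, -0.0, 1.0], [0.001, 1.0, 0.0], [-1.0, 0.001, 0.002]]
wrist_force: [-0.1, -0.5, -2.0]
gripper_width: 0.0399
7.67 [0.636, 0.1596, 0.0628] [[0.002, -0.0, 1.0], [0.001, 1.0, 0.0], [-1.0, 0.001, 0.002]] [-0.1, -0.5, -2.0] 0.0399
stand_large 0.55 [463.  151.3] [0.6006 0.3027 0.004 ]
lens_large 0.75 [253.4 248.9] [0.6582 0.1587 0.035 ]
 rect 0.91 [210.4 191.9  94.2 128. ]
```

View pics/w4.png

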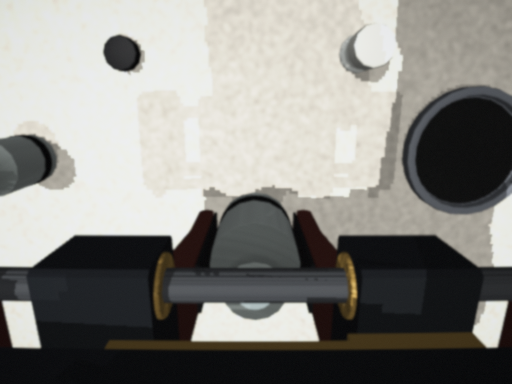

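Held (39.9 mm wide, about 2 N). Next is the large stand, at (468,150) in the view.

```bash
python3 -m creep '[0,40,-9,0,0,90,-22,0,0,130,-32,0,0,145,-36,0,0,145,-36,0,0,145,-36,0,15,145,-36,0,28,145,-36,0,36,145,-36,0,40,145,-36,0,40,145,-36,0]'; python3 look.py w5 stand_large
```

```text
t: 9.25
position: [0.5997, 0.3044, 0.0219]
tcp_rot: [[0.0, -0.0, 1.0], [0.0, 1.0, 0.0], [-1.0, 0.0, 0.0]]
wrist_force: [0.0, 0.0, -1.8]
gripper_width: 0.0397
9.25 [0.5997, 0.3044, 0.0219] [[0.0, -0.0, 1.0], [0.0, 1.0, 0.0], [-1.0, 0.0, 0.0]] [0.0, 0.0, -1.8] 0.0397
```

View pics/w5.png

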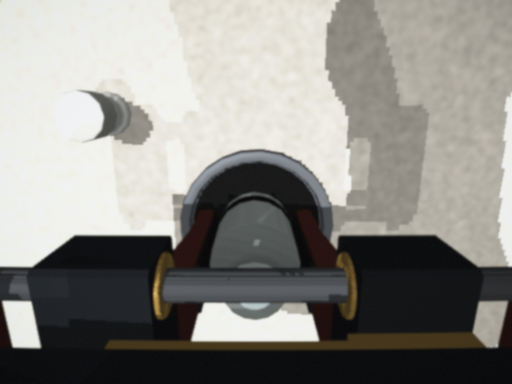

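The lens stands inside the well, whose rim arc tops out at (257,152). I'll lower it the last millimetre, open and lift.

```bash
python3 -m creep '[1,0,0,0,1,0,0,0]'; python3 -m creep '[0,0,0,0,0,0,0,0,0,0,0,0,0,0,0,0,-15,0,0,0,-45,0,0,0,-85,0,0,0,-100,0,0,0,-100,0,0,0]' 64; python3 -m creep '[0,0,-50,0,0,0,-80,0,0,0,-80,0,0,0,-80,0]' 64;python3 look.py w6 stand_large lens_large lens_medium stand_medium
```

```text
t: 9.6
position: [0.6, 0.3046, 0.0215]
tcp_rot: [[0.001, -0.0, 1.0], [0.001, 1.0, 0.0], [-1.0, 0.001, 0.001]]
wrist_force: [-2.1, -0.2, 3.7]
gripper_width: 0.0395
t: 10.72
position: [0.6005, 0.305, 0.123]
tcp_rot: [[0.003, -0.001, 1.0], [0.002, 1.0, 0.001], [-1.0, 0.002, 0.003]]
wrist_force: [-0.3, 0.5, -0.9]
gripper_width: 0.0643
t: 11.22
position: [0.5209, 0.3046, 0.122]
tcp_rot: [[0.003, -0.0, 1.0], [0.002, 1.0, 0.0], [-1.0, 0.002, 0.003]]
wrist_force: [0.4, -0.3, -0.0]
gripper_width: 0.0642
11.22 [0.5209, 0.3046, 0.122] [[0.003, -0.0, 1.0], [0.002, 1.0, 0.0], [-1.0, 0.002, 0.003]] [0.4, -0.3, -0.0] 0.0642
 rect 0.89 [231.5 246.1  48.4  75.3]
stand_medium 0.91 [59.8 97.9] [0.4497 0.1418 0.004 ]
```

View pics/w6.png

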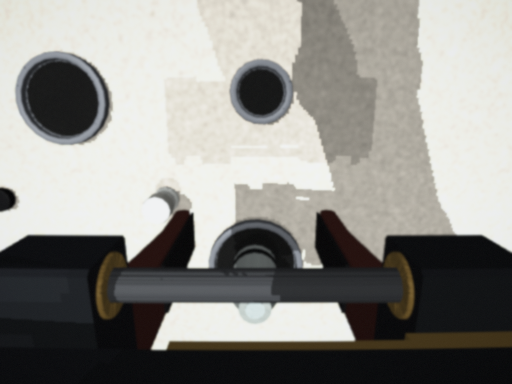

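The large lens is standing in its well at (255,285). Now medium.

```bash
python3 -m creep '[-40,-30,5,0,-60,-90,9,0,-60,-150,9,0,-60,-210,9,0,-60,-270,9,0,-60,-300,9,0,-60,-300,9,0,-60,-300,9,0,-60,-300,9,0]' 87.8; python3 look.py w7 lens_medium stand_medium
python3 - <<'E'
from h import *
save('side','s7')
E
```

```text
t: 12.7
position: [0.5299, 0.0063, 0.1819]
tcp_rot: [[0.003, -0.003, 1.0], [0.003, 1.0, 0.003], [-1.0, 0.003, 0.003]]
wrist_force: [-0.4, 0.1, 0.9]
gripper_width: 0.088
12.7 [0.5299, 0.0063, 0.1819] [[0.003, -0.003, 1.0], [0.003, 1.0, 0.003], [-1.0, 0.003, 0.003]] [-0.4, 0.1, 0.9] 0.088
lens_medium 0.94 [249.9 240.1] [0.602 0.002 0.029]
 rect 0.97 [234.4 216.4  33.3  50.3]
stand_medium 0.96 [386.2  90.3] [0.4506 0.139  0.004 ]
```

View pics/w7.png

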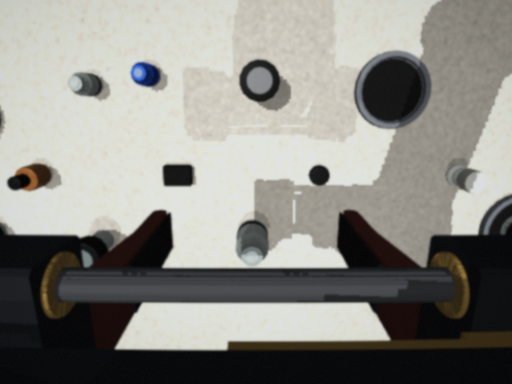

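View pics/s7.png

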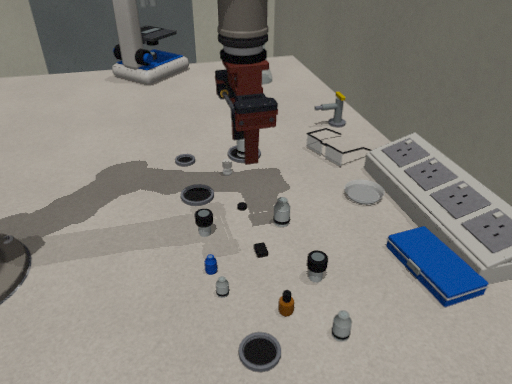

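Medium lens at (252,240); target about (0.604, 0.004).

```bash
python3 -m creep '[0,-2,40,0,0,-2,75,0,0,-2,75,0,40,-2,75,0,80,-2,75,0,120,-2,75,0,150,-2,75,0,167,-2,75,0,167,-2,75,0,167,-2,75,0]' 87.8; python3 look.py w8 lens_medium;  python3 - <<'E'
from h import *
save('side','s8')
E
```

```text
t: 14.2
position: [0.6061, 0.0036, 0.0163]
tcp_rot: [[0.005, -0.001, 1.0], [0.002, 1.0, 0.001], [-1.0, 0.002, 0.005]]
wrist_force: [0.1, 0.1, 1.0]
gripper_width: 0.088
14.2 [0.6061, 0.0036, 0.0163] [[0.005, -0.001, 1.0], [0.002, 1.0, 0.001], [-1.0, 0.002, 0.005]] [0.1, 0.1, 1.0] 0.088
lens_medium 0.97 [255.2 241. ] [0.6046 0.0038 0.029 ]
 rect 0.6 [220.8 194.   68.3  75.9]
```

View pics/w8.png

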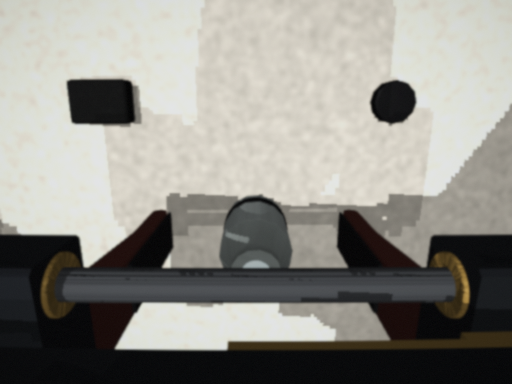

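View pics/s8.png

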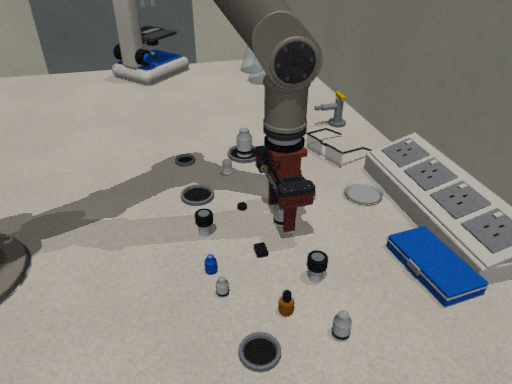

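Large stands upright at (244,145) in the side view. Medium is centred between the fingers, so I'll grip it.

```bash
python3 -m creep '[0,0,0,0,0,0,0,0,0,0,0,0,0,0,0,0,0,0,0,0,0,0,0,0,0,0,0,0,0,0,0,0]' 24; python3 -m creep '[-8,0,0,0,-25,0,0,0,-50,0,0,0,-50,0,0,0,-50,40,0,0,-50,85,-30,0,-50,125,-70,0,-50,138,-115,0,-50,138,-150,0,-50,138,-154,0,-50,138,-154,0,-50,138,-154,0]'; python3 look.py w9 stand_medium
```

```text
t: 15.4
position: [0.606, 0.0038, 0.0161]
tcp_rot: [[0.005, -0.001, 1.0], [0.002, 1.0, 0.001], [-1.0, 0.002, 0.005]]
wrist_force: [-0.1, 0.5, -1.4]
gripper_width: 0.0337
t: 16.9
position: [0.4531, 0.1414, 0.0659]
tcp_rot: [[0.006, -0.0, 1.0], [0.003, 1.0, 0.0], [-1.0, 0.003, 0.006]]
wrist_force: [-0.2, 0.1, -2.1]
gripper_width: 0.0338
16.9 [0.4531, 0.1414, 0.0659] [[0.006, -0.0, 1.0], [0.003, 1.0, 0.0], [-1.0, 0.003, 0.006]] [-0.2, 0.1, -2.1] 0.0338
stand_medium 0.86 [258.5 197. ] [0.4515 0.1443 0.004 ]
```

View pics/w9.png

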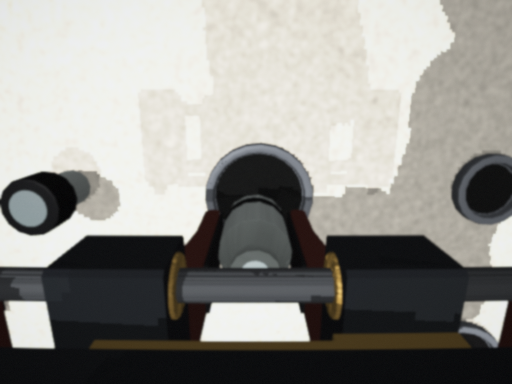

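```bash
python3 -m creep '[10,1,-1,0,22,1,-1,0,35,1,-1,0,42,1,-1,0,45,1,-1,0,46,1,-1,0,46,1,-1,0]'; python3 look.py w10 stand_medium
```

```text
t: 17.88
position: [0.4517, 0.1423, 0.0201]
tcp_rot: [[0.005, 0.0, 1.0], [0.003, 1.0, -0.0], [-1.0, 0.003, 0.005]]
wrist_force: [-2.4, -1.9, 3.4]
gripper_width: 0.0336
17.88 [0.4517, 0.1423, 0.0201] [[0.005, 0.0, 1.0], [0.003, 1.0, -0.0], [-1.0, 0.003, 0.005]] [-2.4, -1.9, 3.4] 0.0336
```

View pics/w10.png

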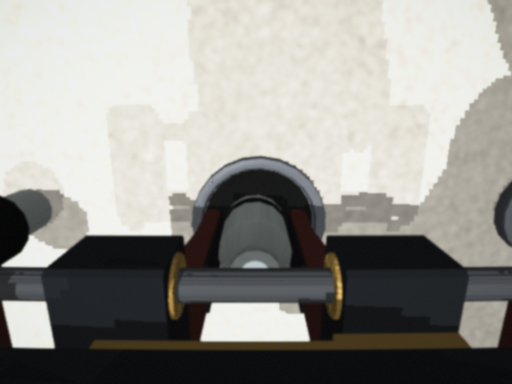

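Contact on the floor (+3.4 N), and medium is inside the well. I'll open to 58, lift, then travel to small.

```bash
python3 -m creep '[0,0,0,0,0,0,0,0,0,0,0,0,0,0,0,0,-15,0,0,0,-45,0,0,0,-85,0,0,0,-130,0,0,0,-160,0,0,0,-160,0,0,0]' 58; python3 look.py w11 lens_medium stand_medium
```

```text
t: 19.23
position: [0.4524, 0.1424, 0.183]
tcp_rot: [[0.01, 0.0, 1.0], [0.006, 1.0, -0.0], [-1.0, 0.006, 0.01]]
wrist_force: [0.1, -0.5, -0.3]
gripper_width: 0.0576
19.23 [0.4524, 0.1424, 0.183] [[0.01, 0.0, 1.0], [0.006, 1.0, -0.0], [-1.0, 0.006, 0.01]] [0.1, -0.5, -0.3] 0.0576
lens_medium 0.61 [253.9 168.4] [0.4498 0.1425 0.029 ]
 rect 0.97 [235.  148.9  35.   45.2]
stand_medium 0.69 [253.4 164.9] [0.4514 0.1421 0.004 ]
```

View pics/w11.png

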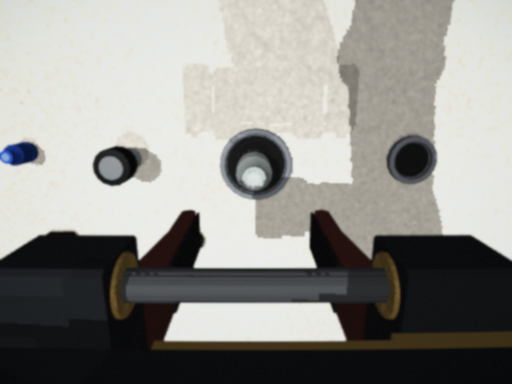

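Medium is in its well at (254,165). On to small.

```bash
python3 -m creep '[0,-60,11,0,0,-120,22,0,0,-180,33,0,0,-240,44,0,0,-300,55,0,0,-360,66,0,0,-415,75,0,0,-434,78,0,0,-434,78,0,0,-434,78,0,0,-434,78,0]' 87.8; python3 look.py w12 lens_small stand_small lens_tiny
```

```text
t: 20.8
position: [0.5284, -0.2902, 0.1787]
tcp_rot: [[0.003, -0.003, 1.0], [0.003, 1.0, 0.003], [-1.0, 0.003, 0.003]]
wrist_force: [0.1, 0.8, 1.2]
gripper_width: 0.0875
20.8 [0.5284, -0.2902, 0.1787] [[0.003, -0.003, 1.0], [0.003, 1.0, 0.003], [-1.0, 0.003, 0.003]] [0.1, 0.8, 1.2] 0.0875
lens_small 0.71 [254.8 243.8] [ 0.606  -0.2894  0.023 ]
 rect 0.91 [243.2 223.4  23.6  40.1]
stand_small 0.82 [253.7 114.6] [ 0.4737 -0.2909  0.004 ]
lens_tiny 0.95 [389.9  87. ] [ 0.4466 -0.1606  0.017 ]
lens_tiny 0.92 [454.1  76.1] [ 0.4358 -0.0995  0.017 ]
 rect 0.88 [437.   64.2  38.6  23.8]
 rect 0.63 [374.9  75.9  34.7  21.9]
```

View pics/w12.png

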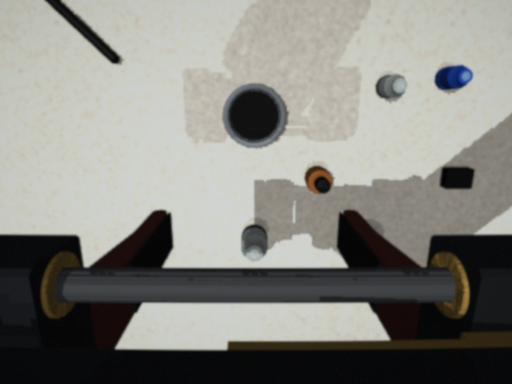

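Small lens at (255,241), stand at (254,115). Tiny is the silver one at (391,87); the blue look-alike is at (454,77).

```bash
python3 -m creep '[0,0,40,0,0,0,78,0,0,0,78,0,40,0,78,0,80,0,78,0,120,0,78,0,150,0,78,0,165,0,78,0,165,0,78,0,165,0,78,0]' 72; python3 look.py w13 lens_small
```

```text
t: 22.35
position: [0.6075, -0.2924, 0.0157]
tcp_rot: [[0.006, -0.0, 1.0], [0.001, 1.0, 0.0], [-1.0, 0.001, 0.006]]
wrist_force: [-0.5, -0.1, 0.5]
gripper_width: 0.072
22.35 [0.6075, -0.2924, 0.0157] [[0.006, -0.0, 1.0], [0.001, 1.0, 0.0], [-1.0, 0.001, 0.006]] [-0.5, -0.1, 0.5] 0.072
lens_small 0.63 [260.7 235.4] [ 0.6054 -0.2894  0.023 ]
 rect 0.78 [230.8 197.5  57.7  73.1]
```

View pics/w13.png

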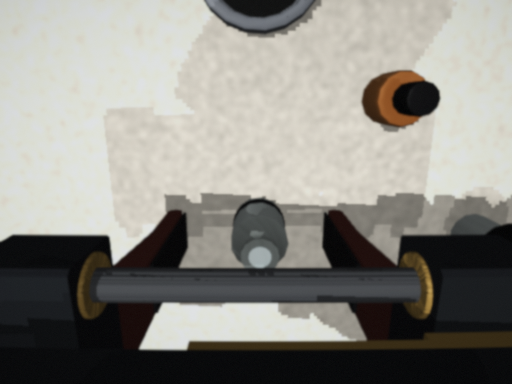

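```bash
python3 -m creep '[1,2,-1,0,2,2,-1,0,2,2,-1,0]' ; python3 -m creep '[0,0,0,0,0,0,0,0,0,0,0,0,0,0,0,0,0,0,0,0,0,0,0,0,0,0,0,0,0,0,0,0]' 18; python3 -m creep '[-8,0,0,0,-25,0,0,0,-45,0,0,0,-45,0,0,0,-45,-1,-40,0,-45,-2,-90,0,-45,-2,-125,0,-45,-2,-131,0,-45,-2,-131,0,-45,-2,-131,0]'; python3 look.py w14 stand_small
```

```text
t: 22.88
position: [0.6066, -0.29, 0.0135]
tcp_rot: [[0.006, -0.001, 1.0], [0.001, 1.0, 0.001], [-1.0, 0.001, 0.006]]
wrist_force: [-0.4, 0.5, -0.4]
gripper_width: 0.072
t: 23.88
position: [0.6066, -0.2901, 0.0135]
tcp_rot: [[0.006, -0.001, 1.0], [0.001, 1.0, 0.001], [-1.0, 0.001, 0.006]]
wrist_force: [0.1, -0.1, -0.2]
gripper_width: 0.0271
t: 25.12
position: [0.4771, -0.292, 0.0579]
tcp_rot: [[0.007, -0.002, 1.0], [0.001, 1.0, 0.002], [-1.0, 0.001, 0.007]]
wrist_force: [-0.5, -0.2, -0.4]
gripper_width: 0.0272
25.12 [0.4771, -0.292, 0.0579] [[0.007, -0.002, 1.0], [0.001, 1.0, 0.002], [-1.0, 0.001, 0.007]] [-0.5, -0.2, -0.4] 0.0272
stand_small 0.77 [258.6 203.2] [ 0.4776 -0.2893  0.004 ]
```

View pics/w14.png

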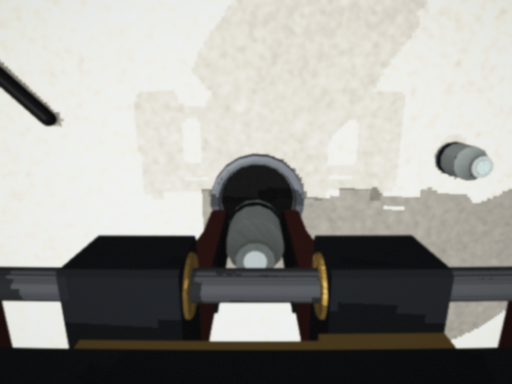

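```bash
python3 -m creep '[10,1,0,0,22,1,0,0,32,1,0,0,38,1,0,0,40,1,0,0,41,1,0,0,41,1,0,0]'; python3 look.py w15 stand_small
```

```text
t: 26.1
position: [0.4764, -0.2909, 0.0175]
tcp_rot: [[0.006, -0.002, 1.0], [0.002, 1.0, 0.002], [-1.0, 0.002, 0.006]]
wrist_force: [-3.3, 2.4, 7.6]
gripper_width: 0.0273
26.1 [0.4764, -0.2909, 0.0175] [[0.006, -0.002, 1.0], [0.002, 1.0, 0.002], [-1.0, 0.002, 0.006]] [-3.3, 2.4, 7.6] 0.0273
stand_small 0.5 [258.2 237.1] [ 0.4844 -0.2888  0.004 ]
```

View pics/w15.png

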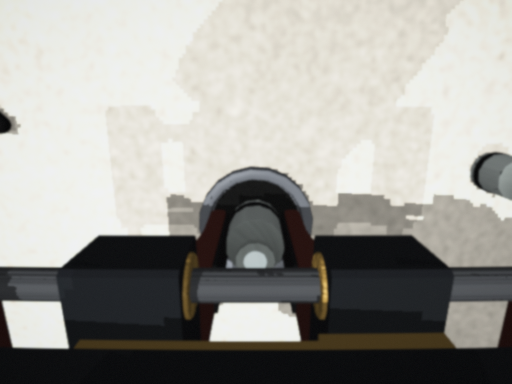

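Firm floor contact inside the well. I'll release, lift and go over tiny.

```bash
python3 -m creep '[0,0,0,0,0,0,0,0,0,0,0,0,0,0,0,0,-15,0,0,0,-45,0,0,0,-85,0,0,0,-120,0,0,0,-120,0,0,0,-120,0,0,0]' 50; python3 -m creep '[0,40,-10,0,0,90,-20,0,0,125,-29,0,0,130,-29,0,0,130,-29,0,0,130,-29,0]' 50; python3 look.py w16 lens_small stand_small lens_tiny
```

```text
t: 27.45
position: [0.4755, -0.2907, 0.1375]
tcp_rot: [[0.006, -0.002, 1.0], [0.002, 1.0, 0.002], [-1.0, 0.002, 0.006]]
wrist_force: [0.3, -0.2, -0.3]
gripper_width: 0.0502
t: 28.2
position: [0.4464, -0.1621, 0.1375]
tcp_rot: [[0.006, -0.0, 1.0], [0.001, 1.0, 0.0], [-1.0, 0.001, 0.006]]
wrist_force: [-0.8, -0.2, -0.9]
gripper_width: 0.0499
28.2 [0.4464, -0.1621, 0.1375] [[0.006, -0.0, 1.0], [0.001, 1.0, 0.0], [-1.0, 0.001, 0.006]] [-0.8, -0.2, -0.9] 0.0499
lens_small 0.57 [109.1 213.6] [ 0.4762 -0.2925  0.023 ]
 rect 0.7 [ 88.4 191.8  45.3  42.2]
stand_small 0.68 [121.4 206.4] [ 0.4758 -0.2888  0.004 ]
lens_tiny 0.74 [258.6 179.4] [ 0.4462 -0.1585  0.017 ]
lens_tiny 0.56 [325.1 169.3] [ 0.437  -0.0999  0.017 ]
lens_tiny 0.24 [452.3 179.8] [0.4465 0.0154 0.017 ]
 rect 0.79 [247.3 165.3  25.7  27.7]
 rect 0.79 [312.5 154.5  25.7  28.1]
```

View pics/w16.png

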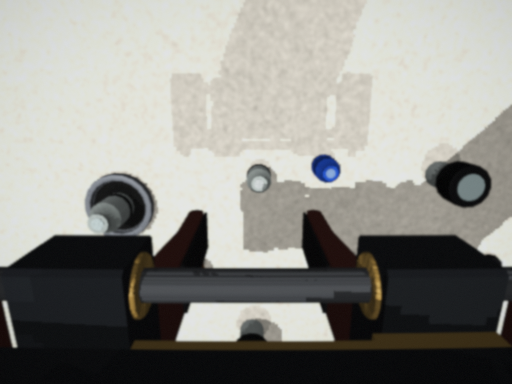

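Small is in its well at (115,208). Tiny (silver) is at (259,179) and the blue look-alike at (325,168). I'll descend on the silver one with a narrow opening.

```bash
python3 -m creep '[0,4,0,0,30,4,0,0,60,4,0,0,80,4,0,0,80,4,0,0,80,4,0,0]' 42; python3 look.py w17 lens_tiny
```

```text
t: 29.25
position: [0.4472, -0.1572, 0.0582]
tcp_rot: [[0.007, -0.001, 1.0], [0.002, 1.0, 0.001], [-1.0, 0.002, 0.007]]
wrist_force: [0.3, 0.8, 0.3]
gripper_width: 0.0422
29.25 [0.4472, -0.1572, 0.0582] [[0.007, -0.001, 1.0], [0.002, 1.0, 0.001], [-1.0, 0.002, 0.007]] [0.3, 0.8, 0.3] 0.0422
lens_tiny 0.77 [251.8 207.8] [ 0.4468 -0.1591  0.017 ]
lens_tiny 0.67 [345.1 190.2] [ 0.4348 -0.0989  0.017 ]
 rect 0.91 [323.6 172.6  42.4  36.1]
 rect 0.86 [235.6 185.4  34.8  37.3]
```

View pics/w17.png

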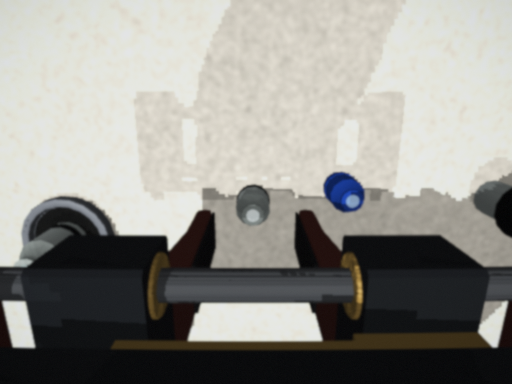

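```bash
python3 -m creep '[15,-1,0,0,35,-1,0,0,47,-1,0,0,47,-1,0,0,47,-1,0,0]' 42; python3 look.py w18 lens_tiny
python3 - <<'E'
from h import *
im=save('side','s18')
cv2.imwrite('pics/s18z.png',cv2.resize(im[190:330,150:300,::-1],None,fx=4,fy=4))
E
```

```text
t: 30.02
position: [0.448, -0.1583, 0.0116]
tcp_rot: [[0.008, -0.001, 1.0], [0.002, 1.0, 0.001], [-1.0, 0.002, 0.008]]
wrist_force: [-0.6, -0.3, -0.1]
gripper_width: 0.042
30.02 [0.448, -0.1583, 0.0116] [[0.008, -0.001, 1.0], [0.002, 1.0, 0.001], [-1.0, 0.002, 0.008]] [-0.6, -0.3, -0.1] 0.042
lens_tiny 0.88 [371.6 216.1] [ 0.4362 -0.099   0.017 ]
lens_tiny 0.58 [251.1 232.9] [ 0.4453 -0.1602  0.017 ]
 rect 0.97 [344.1 187.3  53.5  46. ]
 rect 0.62 [230.  205.9  45.8  55.5]
```

View pics/w18.png

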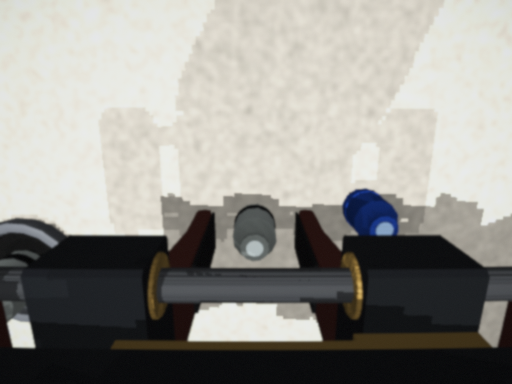

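View pics/s18z.png

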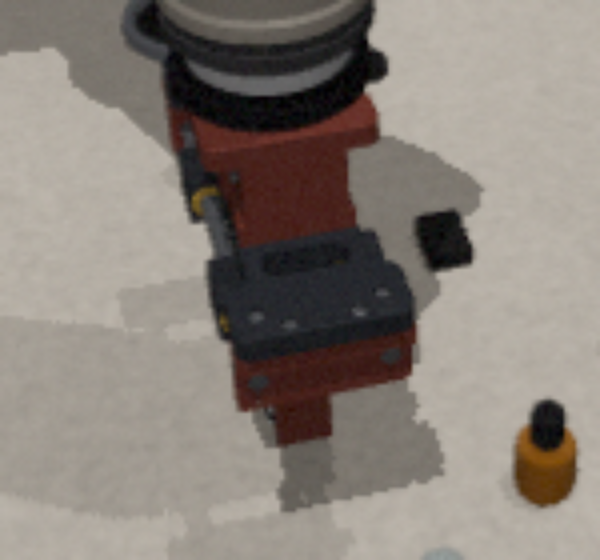

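```bash
python3 -m creep '[1,0,-1,0,1,0,-1,0]' 42; python3 -m creep '[0,0,0,0,0,0,0,0,0,0,0,0,0,0,0,0,0,0,0,0,0,0,0,0,0,0,0,0]' 12; python3 -m creep '[-8,0,0,0,-25,0,0,0,-50,0,0,0,-85,0,0,0,-110,0,0,0,-110,0,0,0,-110,0,0,0]'; python3 look.py w19 lens_tiny
python3 - <<'E'
from h import *
im=save('side','s19')
E
```

```text
t: 30.48
position: [0.4471, -0.1581, 0.0109]
tcp_rot: [[0.009, -0.001, 1.0], [0.002, 1.0, 0.001], [-1.0, 0.002, 0.009]]
wrist_force: [-0.1, -0.1, -0.3]
gripper_width: 0.0419
t: 31.35
position: [0.4472, -0.1581, 0.0109]
tcp_rot: [[0.009, -0.001, 1.0], [0.002, 1.0, 0.001], [-1.0, 0.002, 0.009]]
wrist_force: [0.4, 0.5, 0.0]
gripper_width: 0.0211
t: 32.22
position: [0.4458, -0.158, 0.1205]
tcp_rot: [[0.008, -0.001, 1.0], [0.002, 1.0, 0.001], [-1.0, 0.002, 0.008]]
wrist_force: [0.1, -0.1, -1.1]
gripper_width: 0.0212
32.23 [0.4458, -0.158, 0.1205] [[0.008, -0.001, 1.0], [0.002, 1.0, 0.001], [-1.0, 0.002, 0.008]] [0.1, -0.1, -1.1] 0.0212
lens_tiny 0.94 [254.5 233.6] [ 0.4903 -0.1579  0.017 ]
lens_tiny 0.85 [324.8 175. ] [ 0.4378 -0.0995  0.017 ]
 rect 0.9 [311.3 160.4  31.7  27.1]
```

View pics/w19.png

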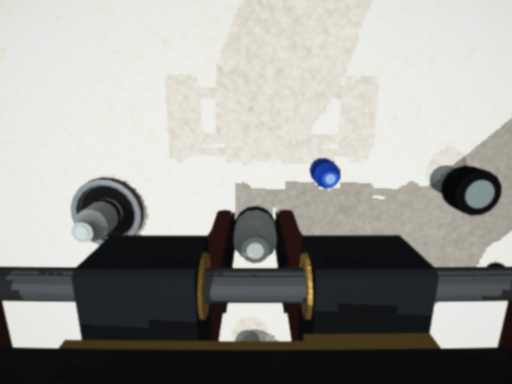

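View pics/s19.png

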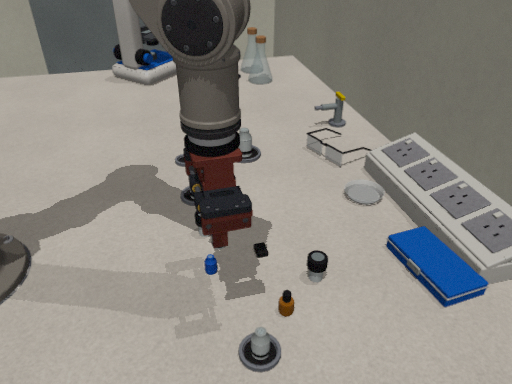

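Tiny is held at (255,235) and small stands in its stand at (260,345) in the side view. I'll carry tiny high along y to the tiny stand.

```bash
python3 -m creep '[0,40,0,0,0,95,1,0,0,150,1,0,0,205,1,0,0,260,1,0,0,315,1,0,0,370,1,0,0,420,1,0,0,455,1,0,0,468,1,0,0,468,1,0,0,468,1,0]'; python3 look.py w20 stand_tiny
```

```text
t: 33.92
position: [0.4464, 0.3075, 0.1206]
tcp_rot: [[0.007, 0.002, 1.0], [0.0, 1.0, -0.002], [-1.0, 0.0, 0.007]]
wrist_force: [0.1, 0.3, -0.9]
gripper_width: 0.0214
33.92 [0.4464, 0.3075, 0.1206] [[0.007, 0.002, 1.0], [0.0, 1.0, -0.002], [-1.0, 0.0, 0.007]] [0.1, 0.3, -0.9] 0.0214
```

View pics/w20.png

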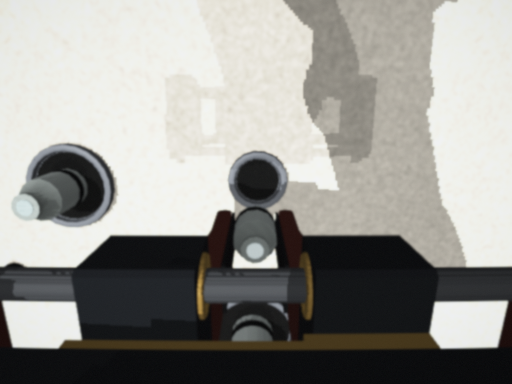

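```bash
python3 -m creep '[30,2,0,0,60,2,0,0,75,2,0,0,75,2,0,0,75,2,0,0]'; python3 look.py w21 stand_tiny
python3 - <<'E'
from h import *
i=camera_info('wrist')
im=cv2.imread('pics/w20.png'); print(onz(i,(258,180),.004))
E
```

```text
t: 34.65
position: [0.4477, 0.3101, 0.0468]
tcp_rot: [[0.008, 0.002, 1.0], [0.002, 1.0, -0.002], [-1.0, 0.002, 0.008]]
wrist_force: [-0.2, 0.4, 0.2]
gripper_width: 0.0208
34.65 [0.4477, 0.3101, 0.0468] [[0.008, 0.002, 1.0], [0.002, 1.0, -0.002], [-1.0, 0.002, 0.008]] [-0.2, 0.4, 0.2] 0.0208
stand_tiny 0.81 [250.2 203. ] [0.4445 0.3073 0.004 ]
[0.42897249 0.31265148 0.004     ]
```

View pics/w21.png

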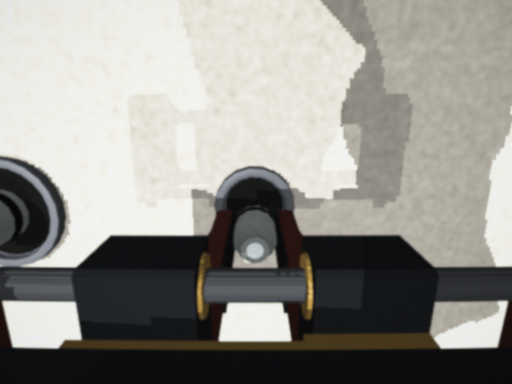

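Run:
```python
from h import *
i=camera_info('wrist')
print(onz(i,(255,167),.010),onz(i,(255,177),.010))
for y,r in ((216,200),(294,200)): print(onz(i,(y,r),.010))
print(proj(i,(.447,.3095,.004)))
```

```text
[0.41920148 0.31071054 0.01      ] [0.42555508 0.31070323 0.01      ]
[0.44050357 0.28593756 0.01      ]
[0.44061466 0.33545111 0.01      ]
[253.17332072 206.63256247]
```

```bash
python3 -m creep '[8,0,-2,0,18,0,-2,0,26,0,-2,0,31,0,-2,0,31.5,0,-2,0,31.5,0,-2,0]'; python3 look.py w22 stand_tiny
```

```text
t: 35.5
position: [0.4459, 0.3104, 0.0152]
tcp_rot: [[0.008, 0.002, 1.0], [0.002, 1.0, -0.002], [-1.0, 0.002, 0.008]]
wrist_force: [-0.3, 0.9, 0.3]
gripper_width: 0.0211
35.5 [0.4459, 0.3104, 0.0152] [[0.008, 0.002, 1.0], [0.002, 1.0, -0.002], [-1.0, 0.002, 0.008]] [-0.3, 0.9, 0.3] 0.0211
```

View pics/w22.png

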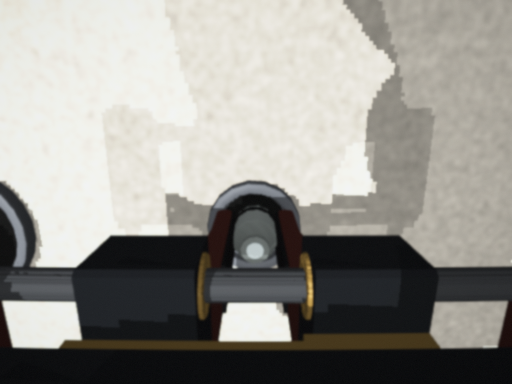

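In the well, at about floor height. I'll ease down 1 mm, release to 42 and lift away.

```bash
python3 -m creep '[0.7,0,0,0,0.7,0,0,0]'; python3 -m creep '[0,0,0,0,0,0,0,0,0,0,0,0,0,0,0,0,-15,0,0,0,-45,0,0,0,-85,0,0,0,-120,0,0,0,-160,0,0,0,-160,0,0,0]' 42;  python3 look.py w23 stand_tiny lens_tiny
```

```text
t: 35.85
position: [0.4461, 0.3106, 0.0149]
tcp_rot: [[0.009, 0.002, 1.0], [0.003, 1.0, -0.002], [-1.0, 0.003, 0.009]]
wrist_force: [-0.2, -1.3, 2.6]
gripper_width: 0.0211
t: 37.1
position: [0.4465, 0.3114, 0.1789]
tcp_rot: [[0.013, 0.002, 1.0], [0.008, 1.0, -0.002], [-1.0, 0.008, 0.013]]
wrist_force: [-0.1, -0.4, -0.6]
gripper_width: 0.0417
37.1 [0.4465, 0.3114, 0.1789] [[0.013, 0.002, 1.0], [0.008, 1.0, -0.002], [-1.0, 0.008, 0.013]] [-0.1, -0.4, -0.6] 0.0417
stand_tiny 0.95 [248.8 166.9] [0.4473 0.3066 0.004 ]
lens_tiny 0.91 [253.4 169.2] [0.4469 0.3114 0.017 ]
 rect 0.62 [240.5 154.7  21.5  23.4]
```

View pics/w23.png

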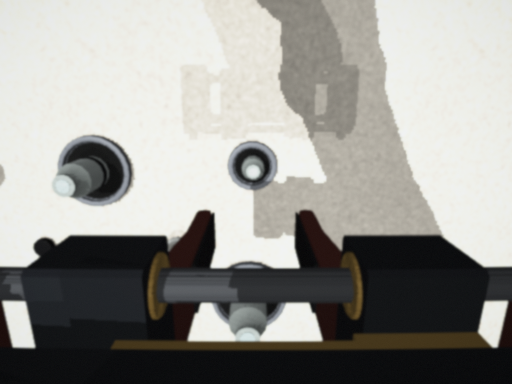

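Tiny is centred in its well at (253,167). I'll move clear and do a final check with the fixed cameras.

```bash
python3 -m creep '[-20,50,0,0,-40,100,-40,0,-40,150,-80,0,-40,200,-120,0,-40,250,-160,0,-40,300,-200,0,-40,300,-200,0,-40,300,-200,0]'
python3 - <<'E'
from h import *
st(); t=save('top','t24'); s=save('side','s24')
cv2.imwrite('pics/t24z.png',cv2.convertScaleAbs(cv2.resize(t[125:250,110:410,::-1],None,fx=2.6,fy=2.6,interpolation=cv2.INTER_CUBIC),alpha=1.6))
cv2.imwrite('pics/s24z.png',cv2.resize(s[120:370,165:365,::-1],None,fx=2.4,fy=2.4,interpolation=cv2.INTER_CUBIC))
for c in('top','side'):
  i=camera_info(c)
  for n,h in H.items():
    for d in spot_point(c,'lens_%s_center'%n)[:2]: print(c,n,round(d['p'],2),np.round(onz(i,d['position'],h+.004),4))
  for d in spot_point(c,'eyepiece_A_center')[:2]: print(c,'eye',round(d['p'],2),np.round(d['position'],1),np.round(onz(i,d['position'],.025),4))
E
```

```text
t: 38.3
position: [0.2439, 0.6094, 0.2117]
tcp_rot: [[0.007, 0.001, 1.0], [-0.001, 1.0, -0.001], [-1.0, -0.001, 0.007]]
wrist_force: [0.3, -0.7, 0.8]
gripper_width: 0.0424
38.3 [0.2439, 0.6094, 0.2117] [[0.007, 0.001, 1.0], [-0.001, 1.0, -0.001], [-1.0, -0.001, 0.007]] [0.3, -0.7, 0.8] 0.0424
top tiny 0.52 [ 0.4369 -0.0989  0.021 ]
top tiny 0.45 [0.4391 0.32   0.021 ]
top small 0.47 [ 0.484  -0.2898  0.027 ]
top medium 0.61 [0.4571 0.1455 0.033 ]
top large 0.61 [0.6017 0.3008 0.039 ]
top large 0.5 [0.4509 0.1425 0.039 ]
top eye 0.67 [263.6 237.1] [0.4346 0.0009 0.025 ]
side tiny 0.63 [0.4431 0.3317 0.021 ]
side tiny 0.52 [ 0.4365 -0.1051  0.021 ]
side small 0.79 [ 0.4755 -0.286   0.027 ]
side medium 0.58 [0.4543 0.1519 0.033 ]
side medium 0.48 [ 0.4746 -0.2956  0.033 ]
side large 0.64 [0.606  0.3209 0.039 ]
side large 0.18 [ 0.445  -0.0108  0.039 ]
side eye 0.77 [207.2 223.9] [0.4512 0.0099 0.025 ]
```

View pics/t24z.png

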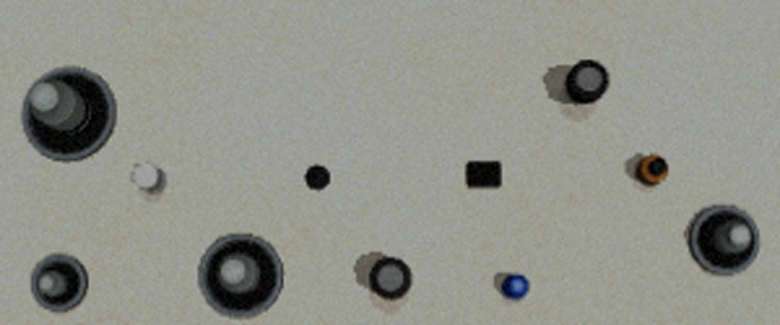

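View pics/s24z.png

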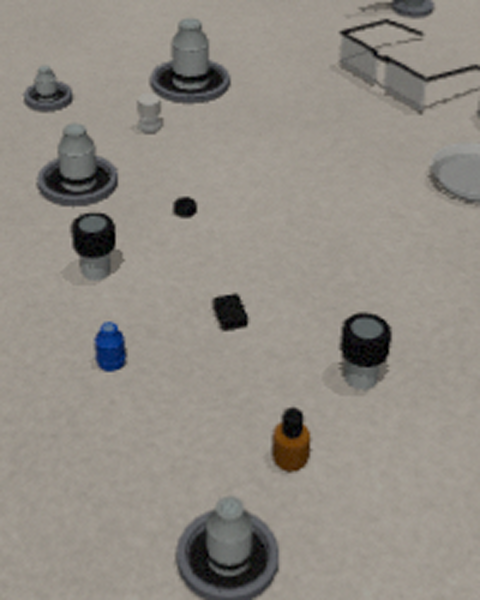

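All four stand upright in their wells, centred. Both eyepieces and the blue look-alike are where they were, and the arm is clear.

```bash
python3 -c "
from cell import *
print(job_done())"
```

```text
the job is handed in; nothing more can be done
None
```

All four objectives are in their matching stands (large, then medium, small and tiny). I handed the job in at about 38 s, with the gripper well clear. Each lens was lowered until it touched the well floor, then released; none tipped or slipped.

**Last pictures:** the top and side views show all four upright and inside their rims. Both eyepieces, the blue look-alike and the other items show no visible movement from the first pictures.

**Disagreements:** on the last pictures the networks were less consistent than the views.
- The side view put the tiny and large centres 15–20 mm off in y, and some of the other readings were up to about 12 mm off.
- The top view placed one eyepiece about 15 mm from its start.
- The networks also reported the blue look-alike as tiny.

I trusted the pictures, the close wrist views and the arm's pose at release, which put each lens within about 3 mm of its well's centre. job_done() gave no verdict.

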